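# Fit the clean filter plate into the balance bench's dust extractor

### The arm

A 7-joint arm with a two-finger parallel gripper is mounted at the origin on the work surface. World frame = base frame: x ahead of the robot, y to its left, z up, the work surface at z = 0. Lengths are in m, angles in rad, forces in N, time in s.
With the tool pointing down it reaches from about 0.425 to 0.925 m from the base axis. Payload 6.8 kg.
Tool frame: the origin (TCP) lies on the mounting face of the last link; the fingertips stand 173 mm ahead of it and the grasp point (between the pads) lies 155 mm ahead of it (grip_point_offset is the distance from the TCP to the grasp point, in m); x points along the fingers, z is the direction in which the jaws open and shut, and the axes are right-handed (so a half turn about x gives the same grasp; the last joint's range is limited). The gripper opens to 85 mm and grips with 20 to 120 N. Pads are 22 mm wide; open, the fingers measure 114 mm over their backs; the gripper's body (76 mm by 85 mm) begins 54 mm behind the grasp point. The pads swing forward as they close: fully open they stand 13 mm farther back than shut.
Start: joints at [1.088, 0.477, 0.022, 1.555, -0.011, 1.109, -0.083], TCP at [0.247, -0.628, 0.405] pointing down, gripper open.
Joint ranges: [-2.96, 2.96], [-0.34, 2.1], [-1.41, 1.46], [0.24, 2.44], [-1.37, 4.51], [0.17, 1.92], [-2.96, 2.96]. Speed limits (rad/s): [2.39, 2.39, 3.14, 3.14, 3.14, 3.14, 3.14].

### API

Orientations are given as a rotation vector (axis times angle).
In Python, from bench import * gives the robot as it stands. The module is installed in compiled form; this text tells all that it offers.
- The arm moves only by the tool servo_tool, never from a script. Its argument "motion" is a list of rows, each a list of 5 numbers: the shift along the tool's x, y, z in m, then the turn about the tool's x in degrees, then the gripper command: -1 is fully open, 1 is shut, values between are in proportion. In form: [[dx, dy, dz, turn, fingers], ...]. A call has 1 to 8 rows; each row is the pose to reach, as a shift and turn from the pose measured when the call began, along the tool's axes at that moment; what a row does not reach only later rows make up. A row lasts 1/10 s, in which the tool goes at most 50 mm and 8.59 degrees, less where a joint would pass 70% of its speed; a pose out of reach is approached as far as the arm can. A call with a gripper value outside its range is refused whole. The fingers move at their own pace and stop on an object; "force" is the grip in N (left out, the last holds). Time passes only in rows, so rows that repeat a pose let the fingers close. It gives the time, the measured TCP pose, the force and the opening at its end, in the units of the state.
- get_obs(): the state, without advancing time (a new reading comes with each control period).
- grab_frame(name): name is "side" or "top" or "wrist"; returns the picture (480x640x3 uint8, red, green, blue); there is no depth.
- camera_params(name): a dict with "mtx" (3x3 intrinsics, pixels), "world_to_cam" (4x4, takes a point from world to camera coordinates); the wrist camera has in their place "T_tool_cam" (4x4, takes a point from camera to tool coordinates, whose origin is the TCP and whose axes are the tool frame's). Camera axes: x right, y down, z forward; pixel columns grow to the right and rows downward; lengths in m; the calibration is good to about 2 mm. A picture is of the moment at which its call begins: read the wrist's pose just before it. camera_params takes no time and is no camera call.
- hand_in(): hands the job in, once; it reports no verdict.
The state is a dict: "clock": time; "joints": joint angles; "qvel": joint speeds; "tau": joint torques, N m; "tcp_pos": TCP position; "orientation": TCP orientation; "contact_force": force on the tool from outside, world axes, zero at the start; "moment": the same for the moment, N m; "grip_width": finger opening in m.
Only numpy, scipy, OpenCV 4.12 (cv2) and the standard library are available. Lean on these libraries where they do the work, as an engineer would, in place of code of your own. Each camera call takes 0.05 s, during which the arm holds its last target. There are 200 camera calls.

### The job

Fit the clean blue filter plate with white media into the white dust extractor: tilt it, hook its steel-striped edge under the yellow lip, then lower the other edge, keeping hold of the grip until the plate lies flat in the bay, and let go. Leave the grey used filter with brown media where it lies.

Things in the scene. Friction and masses are not known exactly. Their poses are not given: they have to be found in the camera images.
- clean_filter: Blue plate, 130 (x) by 110 (y) by 8 mm, white pleated media on top, about 0.2 kg, flat on the bench. Origin: centre of its underside, z up. Hook edge at x = -65 mm, marked by a 10 mm steel strip; free edge at x = +65 mm. An upright blue grip rib stands at x = +18 mm, y = 0: 14 mm thick in x, 50 mm long in y, from the plate's top to 52 mm above the underside.
- hook_edge (a point): Middle of the clean filter's hook edge (x = -65 mm, y = 0, 4 mm above its underside), axes as the plate's. The plate fits the extractor's bay only tilted, this edge low and first (about 15 degrees suits); seated flat on the bay floor with its x along the extractor's, it has 16 mm of play in x and 20 mm in y.
- extractor: White fixed box, 170 (x) by 154 (y) mm. Origin: centre of underside, z up. Open bay on top, x -73 to +73, y -65 to +65 mm, black floor at z = 40 mm. Walls 12 mm thick at +x and both y sides, tops at z = 54 mm. On the -x side a yellow lip overhangs the bay: x -85 to -49 mm, underside z = 62, top z = 67 mm; so the opening from lip to +x wall is 122 mm.
- used_filter: The used filter, to be left alone: same shape and frame as the clean one, but grey with brown media and a grey grip rib, lying flat on the bench.
Mind the look-alikes: they are no part of the job. What is shaped like the clean_filter but orange or pink is not meant.

How it is judged:
On the way, in this order (a step that is already met when the one before it is completed fails the run):
1. the clean filter's hook edge is under the lip while the plate is tilted (more than 6 degrees) (x of hook_edge in the frame of extractor between -0.075 and -0.053 m and y of hook_edge in the frame of extractor between -0.03 and 0.03 m and z of hook_edge in the frame of extractor between 0.036 and 0.062 m and angle between clean_filter's own z axis and vertical above 0.105 rad), for 0.1 s.
2. the plate is flat in the bay (within 5 degrees) with its grip still held (angle between clean_filter's own z axis and vertical below 0.087 rad and z of clean_filter in the frame of extractor below 0.049 m and x of hook_edge in the frame of extractor below -0.053 m and contact force between the fingers and clean_filter above 0.5 N), for 0.1 s.
At the end, for the whole second after the job is handed in: The clean filter lies flat (within 3.4 degrees) and at rest on the extractor's bay floor (underside within 5 mm of it), its hook edge at least 4 mm under the lip and within 25 mm of the bay's centre line, its x axis within 14 degrees of the extractor's, released (x of hook_edge in the frame of extractor between -0.076 and -0.053 m and y of hook_edge in the frame of extractor between -0.025 and 0.025 m and z of hook_edge in the frame of extractor below 0.049 m and z of clean_filter in the frame of extractor between 0.036 and 0.045 m and angle between clean_filter's own z axis and vertical below 0.06 rad and angle between the x axis of clean_filter and the x axis of extractor, either way round below 0.25 rad and linear speed of clean_filter below 0.02 m/s); the robot touches nothing.
It fails at once if the used filter is moved by more than 20 mm (distance of used_filter from where it was at the start of the episode above 0.02 m).
It also fails if it takes over 48 s, if anything falls off the work surface, if the arm or the gripper's body presses on something with over 40 N, if the wrist force passes 120 N, or if a joint passes its speed limit or range.

## Working session

There is one attempt and no reset: what is moved stays moved. The work goes in short steps, Python scripts to look and compute and a tool call to move; the robot and the scene stay as the last step left them, time stands still between calls to the robot, and variables do not carry over. Pictures are saved under pics/ and viewed, about 8 in all and at most 12, crops included, and the job is handed in when it is done.

Besides the shell and the picture viewer there is one more tool, called after "Emit:" by a JSON object that holds its "fn" and its "kwargs". servo_tool: Moves the arm, as the interface text tells. Its arguments: {"type":"object","properties":{"motion":{"type":"array","items":{"type":"array","items":{"type":"number"}}},"force":{"type":"number"}},"required":["motion"]}

```bash
mkdir -p pics && python3 - <<'E'
from bench import *
import cv2,numpy as np
for n in ("top","side"):
    cv2.imwrite(f"pics/{n}0.png",grab_frame(n)[:,:,::-1])
    p=camera_params(n);print(n,np.round(p["mtx"],1).tolist(),np.round(p["world_to_cam"],4).tolist())
print(np.round(camera_params("wrist")["T_tool_cam"],4).tolist(),get_obs())
E
```

```text
top [[483.9, 0.0, 305.2], [0.0, 483.9, 232.8], [0.0, 0.0, 1.0]] [[0.0278, -0.9995, -0.0133, 0.2359], [-0.9888, -0.0256, -0.1471, 0.4846], [0.1467, 0.0172, -0.989, 1.1392], [0.0, 0.0, 0.0, 1.0]]
side [[529.7, 0.0, 328.9], [0.0, 529.7, 239.0], [0.0, 0.0, 1.0]] [[-0.8684, -0.4958, 0.0067, 0.5322], [-0.2901, 0.497, -0.8178, 0.0675], [0.4021, -0.7121, -0.5755, 1.3581], [0.0, 0.0, 0.0, 1.0]]
[[-0.0006, -0.2852, 0.9585, 0.0306], [0.0014, -0.9585, -0.2852, 0.0718], [1.0, 0.0011, 0.001, 0.0008], [0.0, 0.0, 0.0, 1.0]] {'clock': 0.1, 'joints': array([ 1.08784866,  0.47772423,  0.02236116,  1.55633236, -0.01149548,
        1.1093173 , -0.08307169]), 'qvel': array([ 0.00163263, -0.00245199,  0.00043361, -0.00164692, -0.00087321,
        0.00049524,  0.00153338]), 'tau': array([ 3.39767692e-03, -5.97763467e+01,  1.61253210e+00, -2.81956851e+01,
        1.26213711e-02,  5.04552459e-03, -2.21426248e-06]), 'tcp_pos': array([ 0.24704846, -0.62790332,  0.40382705]), 'orientation': array([ 0.92964001,  1.36501979, -0.92829066]), 'contact_force': array([ 0.00948404, -0.03471606,  0.12484407]), 'moment': array([-0.00915736,  0.07711422, -0.00601923]), 'grip_width': 0.08529174172369175}
```

View pics/top0.png

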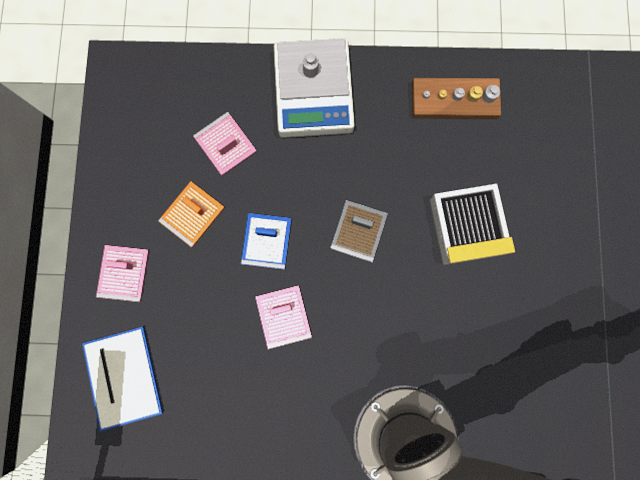

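View pics/side0.png

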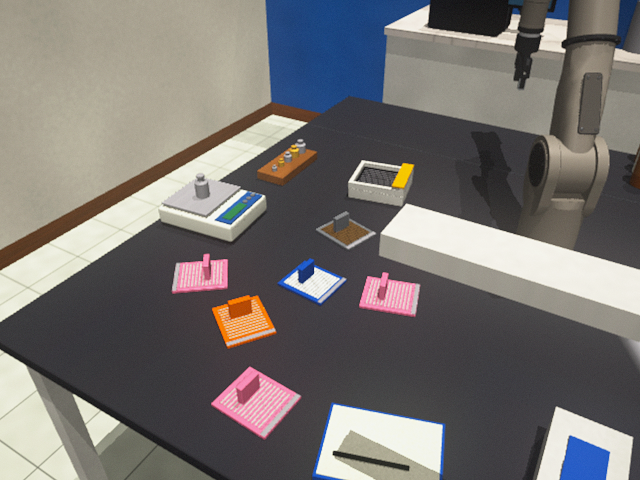

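Top view candidates of the plate shape are blue/white (266,241), grey/brown (359,231), orange (191,213), and pink (224,143), (122,272), (283,317). Only the one at (266,241) is blue with white media, so it is the clean filter. Its pale strip is at the robot-side edge. The extractor is at (474,223), with its yellow lip towards the robot. I'll confirm both in one enlarged crop.

```bash
cat > h.py <<'E'
from bench import *
import cv2,numpy as np
from scipy.spatial.transform import Rotation as R
def ray(n,u,v,z):
    p=camera_params(n);T=np.linalg.inv(p["world_to_cam"])
    d=T[:3,:3]@np.linalg.inv(p["mtx"])@[u,v,1];o=T[:3,3]
    return o+d*(z-o[2])/d[2]
def pr(n,P):
    p=camera_params(n);q=p["world_to_cam"]@np.append(P,1);q=p["mtx"]@q[:3];return q[:2]/q[2]
E
python3 - <<'E'
from h import *
im=cv2.imread("pics/top0.png")
a=cv2.resize(im[200:280,226:306],(400,400),interpolation=cv2.INTER_CUBIC)
b=cv2.resize(im[175:271,425:521],(400,400),interpolation=cv2.INTER_CUBIC)
cv2.imwrite("pics/crop.png",np.hstack([a,b]))
print(R.from_rotvec(get_obs()["orientation"]).as_matrix().round(3))
for n in("top","side"):print(n,np.linalg.inv(camera_params(n)["world_to_cam"])[:3,3].round(3))
E
```

```text
[[-0.001  0.931  0.366]
 [ 0.001  0.366 -0.931]
 [-1.    -0.    -0.002]]
top [0.305 0.229 1.201]
side [-0.064  1.197  0.833]
```

View pics/crop.png

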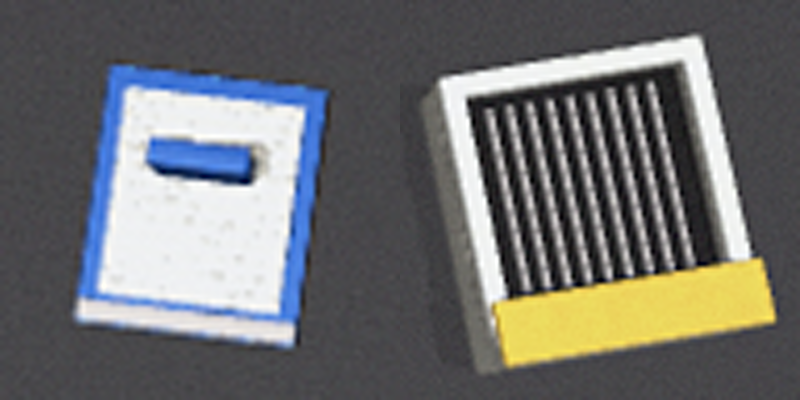

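```bash
python3 - <<'E'
from h import *
def fit(mod,px,s,o):
    P=np.array([ray("top",o[0]+(u+.5)/s-.5,o[1]+(v+.5)/s-.5,z) for (u,v),z in zip(px,mod[:,2])])[:,:2]
    m=mod[:,:2];mc=m.mean(0);pc=P.mean(0);A=(m-mc).T@(P-pc)
    th=np.arctan2(A[0,1]-A[1,0],A[0,0]+A[1,1]);c,s_=np.cos(th),np.sin(th);Rm=np.array([[c,-s_],[s_,c]])
    t=pc-Rm@mc;print(t.round(4),"yaw",np.degrees(th).round(2),"res mm",((m@Rm.T+t-P)*1e3).round(1).tolist());return t,th,Rm
f=np.array([[65,55,8],[65,-55,8],[-65,-55,8],[-65,55,8]])/1e3
t,th,Rm=fit(f,[(111,66),(328,92),(293,347),(76,318)],5,(226,200))
g=t+Rm@[.018,0];print("grip",g,np.hypot(*g))
e=np.array([[-49,77,67],[-49,-77,67],[-85,-77,67],[-85,77,67],[85,77,54],[85,-77,54]])/1e3
t,th,Rm=fit(e,[(93,303),(364,259),(377,323),(105,367),(40,78),(302,35)],400/96,(425,175))
print(np.hypot(*t))
print("used",ray("top",359,231,0.008))
E
```

```text
[0.4605 0.3464] yaw -5.63 res mm [[1.0, -0.2], [0.7, -0.2], [-0.5, -0.6], [-1.2, 1.0]]
grip [0.47840804 0.34461678] 0.5896057849077183
[ 0.5105 -0.1526] yaw 10.74 res mm [[0.2, -0.4], [-0.1, 1.1], [0.7, 0.4], [0.8, -0.9], [-0.5, -0.4], [-1.1, 0.2]]
0.5328546520325176
used [0.49052272 0.11549773 0.008     ]
```

Both fits leave residuals of about 1 mm. The plate is at yaw -5.6° with its grip at (0.478, 0.345), and the extractor is at yaw 10.7°. The servo cannot tilt the tool, so I'll grip the rib across its 50 mm length (jaws along plate y). That lets the plate pitch about the pads. Moving now.

Emit:
{"fn": "servo_tool", "kwargs": {"motion": [[0,0.05,-0.045,8,-1],[0,0.1,-0.09,16,-1],[0,0.14,-0.13,24,-1],[0,0.18,-0.165,27.1,-1],[0,0.215,-0.2,27.1,-1],[0,0.25,-0.235,27.1,-1],[0,0.29,-0.27,27.1,-1],[0,0.29,-0.27,27.1,-1]], "force": 25}}

```text
clock: 0.9
tcp_pos: [0.4185, -0.2682, 0.4041]
orientation: [1.281, 1.163, -1.281]
contact_force: [0.5, -0.7, -0.3]
grip_width: 0.0853
```

```bash
cat >> h.py <<'E'
def go(x,y,z,head=None):
    "shift in tool axes to bring the grasp point to x,y,z; head = heading of tool z, deg"
    o=get_obs();M=R.from_rotvec(o["orientation"]).as_matrix()
    h=np.degrees(np.arctan2(M[1,2],M[0,2]))
    print("t",o["clock"],"q",o["joints"].round(2),"F",o["contact_force"].round(1),"w",o["grip_width"].round(4))
    print("grasp",(o["tcp_pos"]+M[:,0]*.155).round(4),"head",h.round(2),"shift",(M.T@(np.array([x,y,z])-o["tcp_pos"]-M[:,0]*.155)).round(4),"turn",None if head is None else round(h-head,2))
E
python3 -c "
from h import *
go(.478,.345,.25,-95.63)"
```

```text
Traceback (most recent call last):
  File "h.py", line 14, in go
    print("t",o["clock"],"q",o["joints"].round(2),"F",o["contact_force"].round(1),"w",o["grip_width"].round(4))
                                                                                      ^^^^^^^^^^^^^^^^^^^^^
AttributeError: 'float' object has no attribute 'round'
```

```bash
sed -i 's/o\["grip_width"\].round(4)/round(o["grip_width"],4)/' h.py
python3 -c "
from h import *
go(.478,.345,.25,-95.63)"
```

```text
t 0.9 q [ 0.5   0.19 -0.07  1.97  0.01  0.99 -1.24] F [ 0.5 -0.7 -0.3] w 0.0853
grasp [ 0.4184 -0.2679  0.2491] head -95.59 shift [ 1.000e-04 -3.000e-04 -6.158e-01] turn 0.04
```

Emit:
{"fn": "servo_tool", "kwargs": {"motion": [[0,0,-0.05,0,-1],[0,0,-0.1,0,-1],[0,0,-0.15,0,-1],[0,0,-0.2,0,-1],[0,0,-0.25,0,-1],[0,0,-0.3,0,-1],[0,0,-0.35,0,-1],[0,0,-0.4,0,-1]]}}

```text
clock: 1.7
tcp_pos: [0.4568, 0.1294, 0.4048]
orientation: [1.281, 1.163, -1.281]
contact_force: [1.4, -0.5, 1.2]
grip_width: 0.0856
```

Emit:
{"fn": "servo_tool", "kwargs": {"motion": [[0,0,-0.05,0,-1],[0,0,-0.1,0,-1],[0,0,-0.15,0,-1],[0,0,-0.19,0,-1],[0,0,-0.21,0,-1],[0,0,-0.216,0,-1],[0,0,-0.216,0,-1]]}}

```text
clock: 2.4
tcp_pos: [0.4777, 0.3445, 0.4045]
orientation: [1.28, 1.164, -1.281]
contact_force: [-0.6, 0.0, -0.4]
grip_width: 0.0857
```

```bash
python3 -c "
from h import *
go(.478,.345,.042,-95.63)
cv2.imwrite('pics/w1.png',grab_frame('wrist')[:,:,::-1])"
```

```text
t 2.4 q [-0.36  0.38 -0.48  1.74  0.19  1.07 -2.57] F [-0.6  0.  -0.4] w 0.0857
grasp [0.4775 0.3446 0.2495] head -95.55 shift [ 0.2075  0.0008 -0.0003] turn 0.08
```

View pics/w1.png

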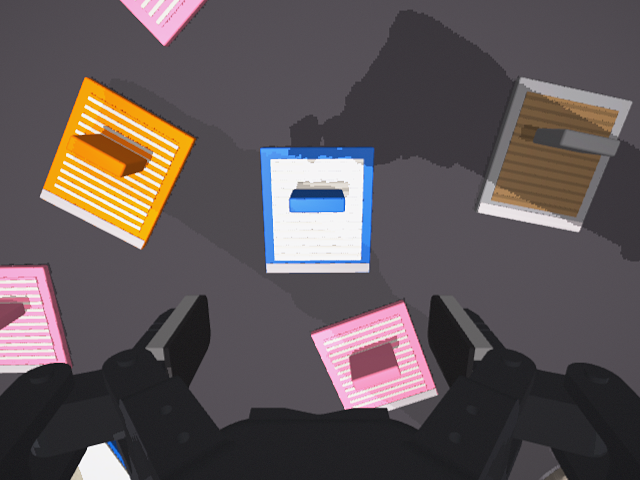

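The wrist view shows the blue plate square to the jaws, with corners at (261,148), (374,148), (369,272) and (266,272). The steel strip is the robot-side (lower) edge. I'll check this against the top-camera fit.

```bash
cat >> h.py <<'E'
def wray(o,u,v,z):
    p=camera_params("wrist");M=R.from_rotvec(o["orientation"]).as_matrix();C=p["T_tool_cam"]
    d=M@C[:3,:3]@np.linalg.inv(p["mtx"])@[u,v,1];c=M@C[:3,3]+o["tcp_pos"]
    return c+d*(z-c[2])/d[2]
E
python3 -c "
from h import *
o=get_obs()
P=np.array([wray(o,u,v,.008) for u,v in [(261,148),(374,148),(369,272),(266,272)]])[:,:2]
print(P.round(4));c=P.mean(0);d=P[:2].mean(0)-P[2:].mean(0);print(c,np.degrees(np.arctan2(d[1],d[0])),np.linalg.norm(d));d/=np.linalg.norm(d)
g=c+.018*d;print(g);go(*g,.038,-95.63)"
```

```text
[[0.5302 0.3925]
 [0.5197 0.2845]
 [0.3919 0.2968]
 [0.4025 0.4053]]
[0.46105492 0.34474418] -5.621062652580889 0.12837980540748936
[0.47896836 0.3429811 ]
t 2.45 q [-0.36  0.38 -0.48  1.74  0.19  1.07 -2.57] F [-0.1 -0.7  0.8] w 0.0853
grasp [0.4779 0.3433 0.2496] head -95.65 shift [2.115e-01 1.400e-03 2.000e-04] turn -0.02
```

The two cameras agree within 2 mm and 0.1°. Descend and grip.

Emit:
{"fn": "servo_tool", "kwargs": {"motion": [[0.05,0.001,0,0,-1],[0.1,0.001,0,0,-1],[0.15,0.001,0,0,-1],[0.185,0.001,0,0,-1],[0.205,0.001,0,0,-1],[0.211,0.001,0,0,-1],[0.211,0.001,0,0,0.2],[0.211,0.001,0,0,1]], "force": 20}}

```text
clock: 3.25
tcp_pos: [0.4795, 0.3429, 0.195]
orientation: [1.283, 1.161, -1.281]
contact_force: [-0.1, -0.1, 0.8]
grip_width: 0.0588
```

Emit:
{"fn": "servo_tool", "kwargs": {"motion": [[0,0,0,0,1],[0,0,0,0,1],[0,0,0,0,1],[0,0,0,0,1]], "force": 20}}

```text
clock: 3.65
tcp_pos: [0.48, 0.343, 0.1962]
orientation: [1.285, 1.16, -1.28]
contact_force: [-1.2, -0.8, 6.7]
grip_width: 0.0498
```

Gripped at 49.8 mm, which matches the rib's 50 mm. Lift and see whether it tilts.

Emit:
{"fn": "servo_tool", "kwargs": {"motion": [[-0.02,0,0,0,1],[-0.05,0,0,0,1],[-0.09,0,0,0,1],[-0.13,0,0,0,1],[-0.15,0,0,0,1],[-0.15,0,0,0,1],[-0.15,0,0,0,1]]}}

```text
clock: 4.35
tcp_pos: [0.4795, 0.3423, 0.3457]
orientation: [1.284, 1.159, -1.281]
contact_force: [0.4, -0.2, -2.8]
grip_width: 0.0495
```

```bash
python3 -c "
from h import *
go(.478,.345,.2,-95.63)
a=grab_frame('wrist')[:,:,::-1];s=grab_frame('side')[:,:,::-1]
u,v=pr('side',[.46,.343,.18]).astype(int);print(u,v)
c=cv2.resize(s[v-100:v+80,u-90:u+90],(480,480))
cv2.imwrite('pics/l1.png',np.hstack([cv2.resize(a,(0,0),fx=.5,fy=.5)[:,:],cv2.resize(c,(240,240))]));cv2.imwrite('pics/l1.png',np.hstack([cv2.copyMakeBorder(cv2.resize(a[:360,160:480],(320,360)),0,120,0,0,0),c]))"
```

```text
t 4.35 q [-0.37  0.44 -0.46  1.8   0.24  0.96 -2.6 ] F [ 0.4 -0.2 -2.8] w 0.0495
grasp [0.4798 0.3424 0.1907] head -95.74 shift [-0.0093 -0.002  -0.0024] turn -0.11
312 220
```

View pics/l1.png

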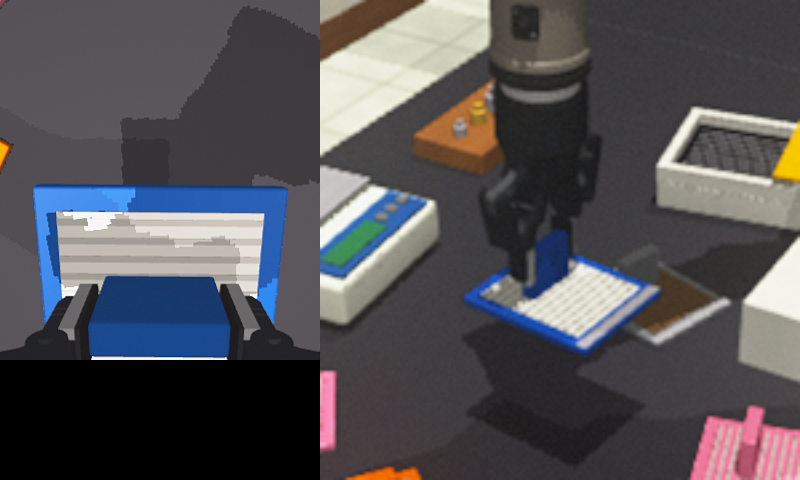

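Held and lifted. The plate hangs hook-low only slightly, if at all. I'll measure its pitch by PnP on the wrist picture, using free-edge corners (195,187), (447,187) and rib top corners (264,277), (380,277), (390,357), (250,357).

```bash
cat >> h.py <<'E'
def pnp(px,fix=1):
    m=np.array([[65,55,8],[65,-55,8],[25,25,52],[25,-25,52],[11,-25,52],[11,25,52]])/1e3
    p=camera_params("wrist");o=get_obs();M=R.from_rotvec(o["orientation"]).as_matrix();C=p["T_tool_cam"]
    ok,r,t=cv2.solvePnP(m,np.array(px,float),p["mtx"],None,flags=cv2.SOLVEPNP_SQPNP)
    q,_=cv2.projectPoints(m,r,t,p["mtx"],None);print("err",(q[:,0]-px).round(1).tolist())
    Rw=M@C[:3,:3]@R.from_rotvec(r[:,0]).as_matrix();tw=M@(C[:3,:3]@t[:,0]+C[:3,3])+o["tcp_pos"]
    print("x axis",Rw[:,0].round(3),"pitch(hook low +)",np.degrees(np.arcsin(Rw[2,0])).round(1),"tilt",np.degrees(np.arccos(Rw[2,2])).round(1),"yaw",np.degrees(np.arctan2(Rw[1,0],Rw[0,0])).round(1))
    print("origin",tw.round(4),"hook",(tw+Rw@[-.065,0,.004]).round(4))
    return Rw,tw
E
python3 -c "
from h import *
pnp([(195,187),(447,187),(264,277),(380,277),(390,357),(250,357)])
print(camera_params('wrist')['mtx'])"
```

```text
err [[0.8, 0.6], [-1.0, 0.8], [-20.9, 17.5], [19.1, 17.8], [9.1, -18.4], [-7.1, -18.8]]
x axis [ 0.951 -0.096 -0.295] pitch(hook low +) -17.2 tilt 17.2 yaw -5.8
origin [0.4589 0.3419 0.1627] hook [0.3982 0.348  0.1857]
[[372.52659839   0.         318.70162981]
 [  0.         372.52659839 232.02733069]
 [  0.           0.           1.        ]]
```

The visible rib face is its +x face: the upper edge at row 277 is the rib's foot (x=25, z=8) and the lower edge at row 357 is its top (x=25, z=52). I'll correct the model.

```bash
sed -i 's/\[25,25,52\],\[25,-25,52\],\[11,-25,52\],\[11,25,52\]/[25,25,8],[25,-25,8],[25,-25,52],[25,25,52]/' h.py
python3 -c "
from h import *
pnp([(195,187),(447,187),(264,277),(380,277),(390,357),(250,357)])"
```

```text
err [[-9.8, 8.0], [11.1, 6.8], [2.4, -0.4], [-3.2, -0.3], [1.6, -7.7], [-1.8, -8.5]]
x axis [ 0.977 -0.083  0.194] pitch(hook low +) 11.2 tilt 11.3 yaw -4.9
origin [0.4608 0.3408 0.145 ] hook [0.3965 0.3464 0.1362]
```

```bash
python3 -c "
from h import *
a=grab_frame('wrist')[:,:,::-1]
cv2.imwrite('pics/l2.png',cv2.resize(a[170:390,190:455],(0,0),fx=2.7,fy=2.7,interpolation=cv2.INTER_CUBIC))"
```

```text
(no output)
```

View pics/l2.png

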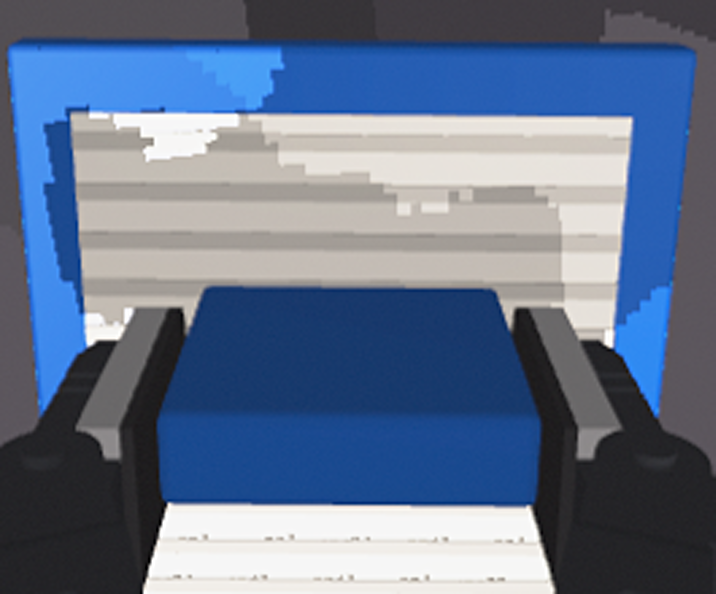

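```bash
sed -i 's/\[25,-25,52\],\[25,25,52\]\]/[25,-25,52],[25,25,52],[11,-25,52],[11,25,52]]/; s/m=np.array/m0=m=np.array/' h.py
python3 -c "
from h import *
px=[(12,52),(692,52),(205,288),(498,290),(540,415),(158,412),(535,505),(163,503)]
pnp([(190+x/2.7-.3,170+y/2.7-.3) for x,y in px])"
```

```text
err [[0.1, 0.9], [0.1, 1.0], [0.3, -0.8], [-0.5, -1.2], [0.6, -1.0], [-0.7, -0.6], [0.6, 0.9], [-0.7, 0.9]]
x axis [ 0.995 -0.098 -0.031] pitch(hook low +) -1.8 tilt 1.9 yaw -5.6
origin [0.4574 0.3423 0.1464] hook [0.3928 0.3487 0.1525]
```

The PnP fit is now good (about 1 px). The plate hangs flat at -1.8°, because pad friction holds it. To tilt it I'll lay the free edge on top of the fixed yellow lip, outside the bay on the robot side, and press down so the plate pivots in the pads with its hook end low. Computing the shift.

```bash
cat >> h.py <<'E'
E0=np.array([.5105,-.1526]);EY=np.radians(10.74)
def ew(x,y): c,s=np.cos(EY),np.sin(EY);return E0+[c*x-s*y,s*x+c*y]
def goe(x,y,z): go(*ew(x,y),z,-79.26)
E
python3 -c "
from h import *
print(ew(-.119,0));goe(-.119,0,.16)"
```

```text
[ 0.39358453 -0.17477596]
t 4.5 q [-0.37  0.44 -0.46  1.8   0.24  0.96 -2.6 ] F [ 0.3  0.2 -2.3] w 0.0496
grasp [0.4792 0.3421 0.1892] head -95.73 shift [ 0.0296 -0.0335  0.5228] turn -16.47
```

Emit:
{"fn": "servo_tool", "kwargs": {"motion": [[0,0,0.03,0,1],[0,0,0.075,0,1],[0,0,0.12,0,1],[0,0,0.165,0,1],[0,0,0.21,0,1],[0,0,0.255,0,1],[0,0,0.3,0,1],[0,0,0.345,0,1]]}}

```text
clock: 5.3
tcp_pos: [0.4439, -0.0029, 0.3435]
orientation: [1.281, 1.162, -1.284]
contact_force: [1.3, 0.3, -1.7]
grip_width: 0.0497
```

Emit:
{"fn": "servo_tool", "kwargs": {"motion": [[0,-0.005,0.045,-3,1],[0,-0.01,0.09,-7,1],[0,-0.018,0.13,-12,1],[0,-0.025,0.16,-16.5,1],[0,-0.033,0.178,-16.5,1],[0,-0.033,0.178,-16.5,1],[0,-0.033,0.178,-16.5,1]]}}

```text
clock: 6.0
tcp_pos: [0.3932, -0.1766, 0.3429]
orientation: [1.069, 1.295, -1.072]
contact_force: [0.9, -0.2, -2.2]
grip_width: 0.0494
```

```bash
python3 -c "
from h import *
goe(-.119,0,.111)
a=grab_frame('wrist')[:,:,::-1]
cv2.imwrite('pics/l3.png',a)"
```

```text
t 6.0 q [ 0.53  0.17 -0.28  2.16  0.07  0.82 -1.17] F [ 0.9 -0.2 -2.2] w 0.0494
grasp [ 0.3926 -0.1765  0.1879] head -79.27 shift [ 0.0769  0.0016 -0.0015] turn -0.01
```

View pics/l3.png

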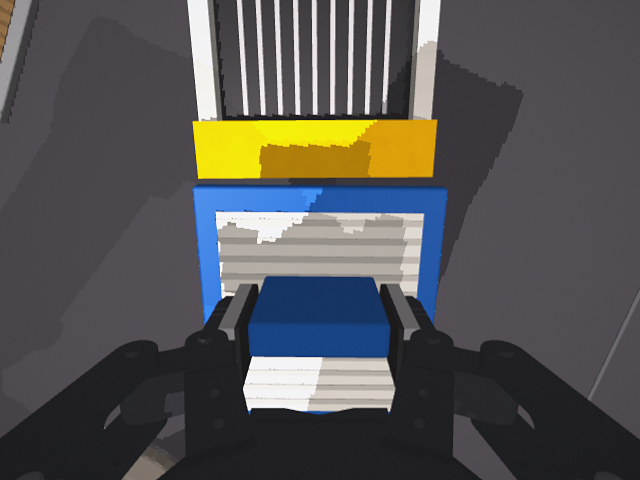

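The wrist view shows the plate square and centred on the lip. The lip corners are (193,122), (437,121), (435,178) and (196,179), and the plate's free edge is at row 187. I'll check the lip position from here.

```bash
python3 -c "
from h import *
o=get_obs()
P=np.array([wray(o,u,v,.067)[:2] for u,v in [(193,122),(437,121),(435,178),(196,179)]])
c,s=np.cos(EY),np.sin(EY);print(((P-E0)@np.array([[c,-s],[s,c]])).round(4))
goe(-.119,0,.115)"
```

```text
[[-0.0488  0.0774]
 [-0.0478 -0.0766]
 [-0.0838 -0.0787]
 [-0.0849  0.0789]]
t 6.05 q [ 0.53  0.17 -0.28  2.16  0.07  0.82 -1.17] F [-0.   0.1 -1.1] w 0.0498
grasp [ 0.3931 -0.176   0.1882] head -79.17 shift [ 0.0732  0.0009 -0.001 ] turn 0.09
```

The lip agrees within 1 mm. Press down.

Emit:
{"fn": "servo_tool", "kwargs": {"motion": [[0.03,0.001,0,0,1],[0.06,0.001,0,0,1],[0.072,0.001,0,0,1],[0.077,0.001,0,0,1],[0.081,0.001,0,0,1],[0.085,0.001,0,0,1],[0.085,0.001,0,0,1]]}}

```text
clock: 6.75
tcp_pos: [0.3937, -0.1758, 0.2587]
orientation: [1.067, 1.296, -1.073]
contact_force: [-0.6, -0.1, -1.6]
grip_width: 0.0494
```

```bash
python3 -c "
from h import *
goe(-.119,0,.16)
a=grab_frame('wrist')[:,:,::-1]
cv2.imwrite('pics/l4.png',cv2.resize(a[150:390,190:455],(0,0),fx=2.5,fy=2.5,interpolation=cv2.INTER_CUBIC))"
```

```text
t 6.75 q [ 0.5   0.32 -0.26  2.23  0.14  0.62 -1.24] F [-0.6 -0.1 -1.6] w 0.0494
grasp [ 0.3929 -0.1758  0.1037] head -79.19 shift [-0.0563  0.0006 -0.0009] turn 0.07
```

View pics/l4.png

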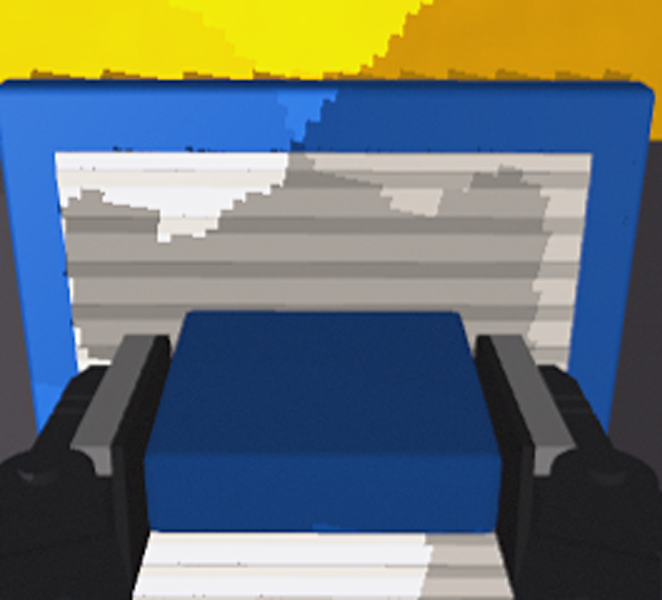

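```bash
python3 -c "
from h import *
px=[(3,91),(653,92),(185,312),(463,312),(500,455),(145,455),(495,530),(150,530)]
pnp([(190+x/2.5-.3,150+y/2.5-.3) for x,y in px])"
```

```text
err [[-1.3, 1.4], [-0.1, 1.5], [1.5, -1.4], [-0.5, -1.0], [1.1, -1.1], [-0.9, -2.0], [0.5, 1.9], [-0.3, 0.9]]
x axis [0.98  0.189 0.06 ] pitch(hook low +) 3.4 tilt 3.5 yaw 10.9
origin [ 0.3753 -0.1812  0.0607] hook [ 0.3113 -0.1935  0.0608]
```

PnP gives about +3 to 5° of pitch, and the geometry (grip 41 mm above the underside) gives about 8°. The pivot is easy, with little force. Press 5 mm more.

Emit:
{"fn": "servo_tool", "kwargs": {"motion": [[0.002,0,0,0,1],[0.004,0,0,0,1],[0.005,0,0,0,1],[0.005,0,0,0,1]]}}

```text
clock: 7.2
tcp_pos: [0.3935, -0.1763, 0.2547]
orientation: [1.067, 1.295, -1.073]
contact_force: [-7.0, -0.2, 9.3]
grip_width: 0.0498
```

Emit:
{"fn": "servo_tool", "kwargs": {"motion": [[-0.02,0,0,0,1],[-0.05,0,0,0,1],[-0.08,0,0,0,1],[-0.09,0,0,0,1],[-0.09,0,0,0,1],[-0.09,0,0,0,1]]}}

```text
clock: 7.8
tcp_pos: [0.3937, -0.1761, 0.344]
orientation: [1.067, 1.296, -1.074]
contact_force: [-0.5, -0.6, -2.1]
grip_width: 0.0497
```

```bash
python3 -c "
from h import *
goe(0,0,.18)
a=grab_frame('wrist')[:,:,::-1];s=grab_frame('side')[:,:,::-1]
u,v=pr('side',[*ew(-.119,0),.16]).astype(int)
c=cv2.resize(s[v-60:v+60,u-53:u+53],(0,0),fx=2,fy=2,interpolation=cv2.INTER_CUBIC)
A=cv2.resize(a[150:390,190:455],(0,0),fx=2.2,fy=2.2,interpolation=cv2.INTER_CUBIC);print(A.shape)
c=cv2.copyMakeBorder(c,0,A.shape[0]-c.shape[0],0,0,0)
cv2.imwrite('pics/l5.png',np.hstack([A,c]))"
```

```text
t 7.8 q [ 0.53  0.17 -0.28  2.16  0.07  0.83 -1.18] F [-0.5 -0.6 -2.1] w 0.0497
grasp [ 0.3929 -0.1762  0.189 ] head -79.24 shift [ 0.0083  0.12   -0.0013] turn 0.02
(528, 583, 3)
```

View pics/l5.png

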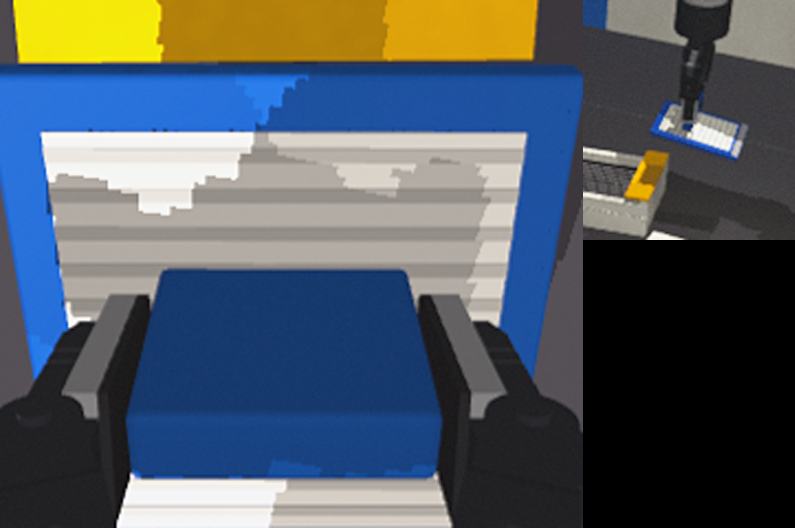

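```bash
python3 -c "
from h import *
px=[(-2,75),(581,75),(162,269),(407,269),(441,413),(129,413),(437,477),(133,477)]
pnp([(190+x/2.2-.3,150+y/2.2-.3) for x,y in px])
# back-to-front ratio independent: predicted rows for pitches
p=camera_params('wrist');o=get_obs();M=R.from_rotvec(o['orientation']).as_matrix();C=p['T_tool_cam'];K=p['mtx']
for th in (0,4,8,12,16):
  # tool axes: x down,y=+ext x,z=-ext y ; plate rotated about grip axis
  t=np.radians(th);r=[]
  for X,Z in((65,8),(25,8),(25,52),(11,52)):
    dx,dz=X-18,Z-41;x=dx*np.cos(t)-dz*np.sin(t);z=dx*np.sin(t)+dz*np.cos(t)
    q=np.linalg.inv(C)@[.155-z/1e3,x/1e3,0,1];r.append(round(K[1,1]*q[1]/q[2]+K[1,2],1))
  print(th,r)
print([round(150+y/2.2-.3,1) for y in (75,269,413,477)])
"
```

```text
err [[-3.0, 2.1], [0.9, 2.8], [1.4, -1.1], [0.3, -0.7], [1.5, -1.3], [-1.3, -2.1], [0.1, 0.4], [-0.0, -0.4]]
x axis [0.974 0.186 0.13 ] pitch(hook low +) 7.4 tilt 7.5 yaw 10.8
origin [ 0.3758 -0.1809  0.1446] hook [ 0.312  -0.1931  0.1402]
0 [np.float64(182.6), np.float64(270.3), np.float64(319.7), np.float64(355.1)]
4 [np.float64(178.6), np.float64(266.1), np.float64(322.4), np.float64(356.1)]
8 [np.float64(175.1), np.float64(262.0), np.float64(325.2), np.float64(356.9)]
12 [np.float64(172.0), np.float64(258.1), np.float64(327.9), np.float64(357.4)]
16 [np.float64(169.5), np.float64(254.4), np.float64(330.6), np.float64(357.8)]
[183.8, 272.0, 337.4, 366.5]
```

```bash
python3 - <<'E'
from h import *
from scipy.optimize import least_squares
p=camera_params('wrist');C=np.linalg.inv(p['T_tool_cam']);K=p['mtx']
m=np.array([[65,55,8],[65,-55,8],[25,25,8],[25,-25,8],[25,-25,52],[25,25,52],[11,-25,52],[11,25,52]])/1e3
B=np.array([[0,0,-1],[1,0,0],[0,-1,0]]).T  # placeholder
def proj(q):
    th,dx,dz,dy=q;t=np.radians(th)
    X=m[:,0]-.018;Z=m[:,2]-.041
    x=X*np.cos(t)-Z*np.sin(t)+dx;z=X*np.sin(t)+Z*np.cos(t)+dz
    T=np.c_[.155-z,x,-m[:,1]+dy,np.ones(8)]@C.T
    v=T[:,:3]@K.T;return v[:,:2]/v[:,2:]
sets={"flat":([(12,52),(692,52),(205,288),(498,290),(540,415),(158,412),(535,505),(163,503)],2.7,(190,170)),
"press1":([(3,91),(653,92),(185,312),(463,312),(500,455),(145,455),(495,530),(150,530)],2.5,(190,150)),
"press2":([(-2,75),(581,75),(162,269),(407,269),(441,413),(129,413),(437,477),(133,477)],2.2,(190,150))}
for k,(px,s,o) in sets.items():
    P=np.array(px)/s+o-.3;w=np.ones((8,2));w[:2,0]=0
    f=least_squares(lambda q:((proj(q)-P)*w).ravel(),[0,0,0,0],x_scale=[1,.01,.01,.01],loss='soft_l1')
    print(k,f.x.round(4),(proj(f.x)-P).round(1).tolist())
E
```

```text
flat [-1.2986 -0.0031 -0.003   0.0013] [[-0.7, 0.7], [-1.1, 1.1], [-0.3, -1.1], [-1.4, -1.8], [0.6, -1.1], [-0.1, -0.1], [0.4, 0.4], [-0.0, 1.0]]
press1 [ 4.7391e+00 -4.2000e-03 -1.8000e-03  1.1000e-03] [[-3.1, 0.9], [-1.0, 0.9], [0.5, -2.3], [-1.6, -2.2], [0.8, -0.8], [-0.6, -0.9], [0.1, 1.5], [0.1, 1.4]]
press2 [ 9.2115e+00 -4.6000e-03 -6.0000e-04  1.3000e-03] [[-5.3, 1.3], [1.2, 1.7], [0.4, -2.2], [-0.3, -2.0], [1.5, -0.5], [-1.4, -0.6], [-0.0, 0.6], [-0.1, 0.5]]
```

The pitch is now about 10° (9.2° measured, flat bias -1.3°), and the plate slipped about 2 mm up in the pads. That exceeds the required 6°, and the geometry clears: free edge over the wall at about 67 mm, hook end passing well under the lip. Now move over the bay with the hook about 9 mm clear of the lip.

Emit:
{"fn": "servo_tool", "kwargs": {"motion": [[0,0.02,0,0,1],[0,0.05,0,0,1],[0,0.09,0,0,1],[0,0.125,0,0,1],[0,0.15,0,0,1],[0,0.157,-0.001,0,1],[0,0.157,-0.001,0,1],[0,0.157,-0.001,0,1]]}}

```text
clock: 8.7
tcp_pos: [0.5463, -0.146, 0.3411]
orientation: [1.066, 1.3, -1.077]
contact_force: [0.3, 0.7, -2.4]
grip_width: 0.0496
```

Emit:
{"fn": "servo_tool", "kwargs": {"motion": [[0.02,0,0,0,1],[0.04,0,0,0,1],[0.055,0,0,0,1],[0.06,0,0,0,1],[0.06,0,0,0,1]]}}

```text
clock: 9.2
tcp_pos: [0.5451, -0.1463, 0.2806]
orientation: [1.065, 1.301, -1.078]
contact_force: [0.0, 0.8, -2.2]
grip_width: 0.0497
```

```bash
python3 -c "
from h import *
goe(.037,0,.0985)
a=grab_frame('wrist')[:,:,::-1];s=grab_frame('side')[:,:,::-1]
cv2.imwrite('pics/w6.png',a);cv2.imwrite('pics/s6.png',s)
u,v=pr('side',[*ew(0,0),.07]).astype(int)
c=cv2.resize(s[v-50:v+50,u-65:u+65],(0,0),fx=3.2,fy=3.2,interpolation=cv2.INTER_CUBIC)
A=a[:,140:500][:320];print(A.shape,c.shape,u,v)
cv2.imwrite('pics/l6.png',np.hstack([A,c[:320]]))"
```

```text
t 9.2 q [ 0.37  0.46 -0.28  1.91  0.17  0.8  -1.39] F [ 0.   0.8 -2.2] w 0.0497
grasp [ 0.5433 -0.1463  0.1256] head -79.28 shift [0.0271 0.0039 0.0001] turn -0.02
(320, 360, 3) (320, 416, 3) 382 169
```

View pics/l6.png

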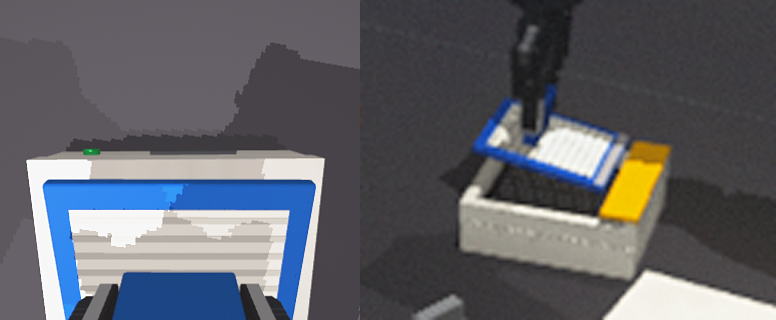

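The picture shows the plate clearly hook-low over the bay, with its edge just short of the yellow lip (side crop) and its free edge inside the extractor's outline (wrist crop). The tool is 4 mm short in x. I'll correct that while descending.

Emit:
{"fn": "servo_tool", "kwargs": {"motion": [[0,0.005,0,0,1],[0.01,0.005,0,0,1],[0.02,0.005,0,0,1],[0.027,0.005,0,0,1],[0.027,0.005,0,0,1],[0.027,0.005,0,0,1]]}}

```text
clock: 9.9
tcp_pos: [0.5504, -0.1452, 0.2544]
orientation: [1.066, 1.3, -1.077]
contact_force: [0.4, -0.6, -1.7]
grip_width: 0.0495
```

```bash
python3 -c "
from h import *
goe(.017,0,.0985)"
```

```text
t 9.9 q [ 0.36  0.51 -0.27  1.92  0.19  0.75 -1.4 ] F [ 0.4 -0.6 -1.7] w 0.0495
grasp [ 0.5489 -0.1453  0.0994] head -79.26 shift [ 0.0011 -0.0221  0.0001] turn -0.0
```

No contact. Slide the hook under the lip.

Emit:
{"fn": "servo_tool", "kwargs": {"motion": [[0.001,-0.007,0,0,1],[0.001,-0.014,0,0,1],[0.001,-0.022,0,0,1],[0.001,-0.022,0,0,1],[0.001,-0.022,0,0,1],[0.001,-0.022,0,0,1]]}}

```text
clock: 10.5
tcp_pos: [0.5291, -0.1493, 0.2538]
orientation: [1.066, 1.299, -1.076]
contact_force: [0.0, 0.5, -1.5]
grip_width: 0.0495
```

```bash
python3 -c "
from h import *
goe(.017,0,.078)
a=grab_frame('wrist')[:,:,::-1];s=grab_frame('side')[:,:,::-1]
cv2.imwrite('pics/w7.png',a)
u,v=pr('side',[*ew(0,0),.07]).astype(int)
c=cv2.resize(s[v-40:v+40,u-55:u+55],(0,0),fx=4,fy=4,interpolation=cv2.INTER_CUBIC)
A=a[:,140:500][80:400]
cv2.imwrite('pics/l7.png',np.hstack([A,c]))"
```

```text
t 10.5 q [ 0.37  0.48 -0.27  1.96  0.19  0.73 -1.39] F [ 0.   0.5 -1.5] w 0.0495
grasp [ 0.5277 -0.1493  0.0988] head -79.26 shift [ 0.0208 -0.0003  0.    ] turn -0.0
```

View pics/l7.png

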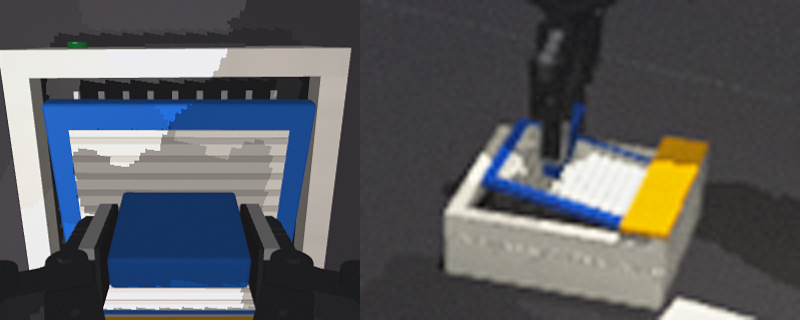

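The side crop shows the steel edge hidden under the yellow lip with the plate tilted. The wrist crop shows the free edge inside the far wall, and the contact force is near zero. Now lower the free edge, keeping the grip.

Emit:
{"fn": "servo_tool", "kwargs": {"motion": [[0.004,0,0,0,1],[0.007,0,0,0,1],[0.01,0,0,0,1],[0.013,0,0,0,1],[0.016,0,0,0,1],[0.018,0,0,0,1],[0.018,0,0,0,1]]}}

```text
clock: 11.3
tcp_pos: [0.5287, -0.1493, 0.2353]
orientation: [1.065, 1.3, -1.077]
contact_force: [1.5, 1.3, 1.3]
grip_width: 0.0496
```

Emit:
{"fn": "servo_tool", "kwargs": {"motion": [[0.001,0,0,0,1],[0.002,0,0,0,1],[0.003,0,0,0,1],[0.003,0,0,0,1]]}}

```text
clock: 11.7
tcp_pos: [0.5286, -0.1493, 0.2336]
orientation: [1.065, 1.3, -1.077]
contact_force: [-3.0, 1.2, 18.0]
grip_width: 0.0493
```

The force rose to 18 N at exactly the predicted flat height (grasp z 0.0786). I'll check the pitch from the row transitions in the wrist picture with code.

```bash
python3 - <<'E'
from h import *
go(*ew(.017,0),.0786,-79.26)
a=grab_frame('wrist');cv2.imwrite('pics/w8.png',a[:,:,::-1])
b=cv2.imread('pics/w7.png')[:,:,::-1]
for n,im in(("tilted",b),("now",a)):
    for u in(300,340):
        c=im[60:420,u-1:u+2].mean(1);d=np.abs(np.diff(c[::1],axis=0)).sum(1)
        r=[i for i in range(1,len(d)-1) if d[i]>35 and d[i]>=d[i-1] and d[i]>d[i+1]]
        print(n,u,[(i+60,c[i-2].astype(int).tolist()) for i in r])
E
```

```text
t 11.7 q [ 0.37  0.51 -0.26  1.97  0.2   0.69 -1.4 ] F [-3.   1.2 18. ] w 0.0493
grasp [ 0.527  -0.1494  0.0786] head -79.26 shift [0.     0.0002 0.    ] turn -0.0
tilted 300 [(114, [68, 64, 68]), (128, [55, 55, 58]), (157, [239, 239, 242]), (159, [173, 170, 178]), (178, [29, 28, 30]), (183, [19, 52, 100]), (209, [33, 98, 197]), (216, [239, 238, 235]), (230, [193, 190, 184]), (235, [158, 151, 145]), (242, [131, 126, 121]), (252, [158, 152, 146]), (259, [131, 126, 121]), (269, [158, 152, 145]), (272, [137, 131, 125]), (367, [20, 57, 114]), (378, [236, 236, 240]), (380, [238, 238, 242]), (387, [237, 236, 241]), (389, [211, 208, 208]), (393, [15, 53, 113]), (396, [80, 83, 104]), (402, [116, 84, 10]), (410, [238, 204, 10])]
tilted 340 [(114, [68, 64, 68]), (128, [53, 53, 57]), (156, [237, 237, 241]), (162, [64, 61, 63]), (169, [29, 26, 29]), (179, [118, 113, 114]), (209, [24, 72, 142]), (217, [194, 187, 179]), (225, [161, 155, 147]), (235, [158, 152, 145]), (241, [131, 126, 121]), (252, [158, 151, 146]), (259, [131, 126, 121]), (269, [158, 152, 146]), (272, [133, 128, 121]), (367, [21, 6
[... 606 characters left out ...]
234, 238]), (390, [230, 229, 233]), (399, [234, 233, 237]), (402, [217, 215, 211]), (408, [129, 125, 119]), (410, [136, 131, 124])]
now 340 [(111, [67, 63, 67]), (127, [54, 54, 58]), (160, [237, 237, 241]), (169, [72, 67, 72]), (174, [36, 34, 37]), (185, [143, 137, 140]), (189, [116, 111, 112]), (216, [30, 75, 145]), (223, [200, 192, 184]), (230, [131, 126, 121]), (242, [160, 153, 147]), (249, [132, 127, 122]), (260, [159, 153, 146]), (267, [132, 127, 122]), (278, [159, 153, 146]), (281, [135, 130, 124]), (365, [21, 59, 116]), (373, [235, 234, 239]), (375, [231, 230, 234]), (388, [234, 234, 238]), (390, [236, 236, 241]), (400, [234, 234, 234]), (402, [222, 220, 210]), (410, [136, 132, 125])]
```

```bash
python3 - <<'E'
from h import *
from scipy.optimize import least_squares
p=camera_params('wrist');C=np.linalg.inv(p['T_tool_cam']);K=p['mtx']
def rows(q):
    th,dx,dz=q;t=np.radians(th);m=np.array([[65,8],[25,8],[25,52],[11,52]])/1e3
    X=m[:,0]-.018;Z=m[:,1]-.041
    x=X*np.cos(t)-Z*np.sin(t)+dx;z=X*np.sin(t)+Z*np.cos(t)+dz
    T=np.c_[.155-z,x,0*x,1+0*x]@C.T;return K[1,1]*T[:,1]/T[:,2]+K[1,2]
def front(f):
    im=cv2.imread(f).astype(float)[290:360,310:330].mean(1);d=np.abs(np.diff(im,axis=0)).sum(1);d=np.convolve(d,[1,1,1],'same');return 290.5+d[5:62].argmax()+5
for n,r in(("flat",[189.3,276.9,322.9,356.5]),("tilted",[184,272.5,front('pics/w7.png'),367.5]),("now",[192.5,281.5,front('pics/w8.png'),365.5])):
    f=least_squares(lambda q:rows(q)-r,[0,0,0],x_scale=[1,.01,.01]);print(n,r,f.x.round(4),f.fun.round(1))
im=cv2.imread('pics/w8.png')
cv2.imwrite('pics/l8.png',cv2.resize(im[90:420,150:490],(0,0),fx=1.75,fy=1.75,interpolation=cv2.INTER_CUBIC))
E
```

```text
flat [189.3, 276.9, 322.9, 356.5] [-2.0639e+00 -2.5000e-03 -1.9000e-03] [ 0.6 -0.9 -0.9  1. ]
tilted [184, 272.5, np.float64(337.5), 367.5] [ 7.0664e+00 -3.2000e-03  2.4000e-03] [ 0.6 -0.9 -0.9  1.1]
now [192.5, 281.5, np.float64(332.5), 365.5] [-0.8057 -0.004   0.0012] [ 0.8 -1.1 -1.1  1.3]
```

Relative to the flat reference the pitch is now +1.3°, against 9.1° when tilted. So the plate is flat and still held. Release and retreat.

Emit:
{"fn": "servo_tool", "kwargs": {"motion": [[-0.001,0,0,0,1],[-0.002,0,0,0,1],[-0.002,0,0,0,0],[-0.002,0,0,0,-1],[-0.002,0,0,0,-1],[-0.002,0,0,0,-1],[-0.002,0,0,0,-1],[-0.002,0,0,0,-1]]}}

```text
clock: 12.55
tcp_pos: [0.5286, -0.1493, 0.2357]
orientation: [1.065, 1.3, -1.077]
contact_force: [0.3, 0.0, 0.5]
grip_width: 0.0852
```

Emit:
{"fn": "servo_tool", "kwargs": {"motion": [[-0.01,0,0,0,-1],[-0.03,0,0,0,-1],[-0.06,0,0,0,-1],[-0.1,0,0,0,-1],[-0.13,0,0,0,-1],[-0.15,0,0,0,-1],[-0.15,0,0,0,-1]]}}

```text
clock: 13.25
tcp_pos: [0.5311, -0.1492, 0.3897]
orientation: [1.067, 1.293, -1.074]
contact_force: [0.6, 0.2, -0.5]
grip_width: 0.0851
```

```bash
python3 -c "
from h import *
goe(.017,0,.2)
a=grab_frame('wrist')[:,:,::-1];s=grab_frame('side')[:,:,::-1]
cv2.imwrite('pics/w9.png',a)
u,v=pr('side',[*ew(0,0),.06]).astype(int)
c=cv2.resize(s[v-40:v+40,u-50:u+50],(0,0),fx=4,fy=4,interpolation=cv2.INTER_CUBIC)
A=cv2.resize(a[60:380,180:460],(0,0),fx=1.4,fy=1.4);c=cv2.copyMakeBorder(c,0,A.shape[0]-c.shape[0],0,0,0);print(A.shape)
cv2.imwrite('pics/l9.png',np.hstack([A,c]))"
```

```text
t 13.25 q [ 0.41  0.31 -0.3   1.85  0.11  1.   -1.33] F [ 0.6  0.2 -0.5] w 0.0851
grasp [ 0.5305 -0.1495  0.2347] head -79.27 shift [ 0.0347 -0.0031 -0.0008] turn -0.01
(448, 392, 3)
```

View pics/l9.png

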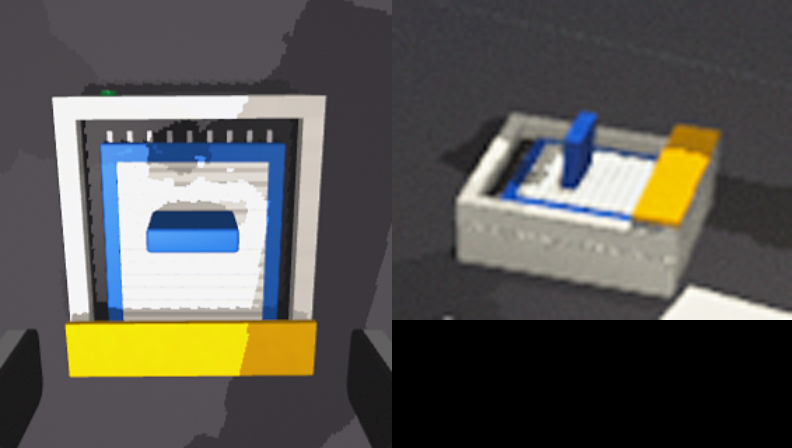

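The picture shows the plate lying flat and square in the bay, released, with its hook edge under the lip. I'll compute the free-edge position in the extractor frame, check that the used filter has not moved, and hand in.

```bash
python3 - <<'E'
from h import *
o=get_obs();c,s=np.cos(EY),np.sin(EY);L=lambda u,v,z:((wray(o,180+u/1.4,60+v/1.4,z)[:2]-E0)@np.array([[c,-s],[s,c]])).round(4)
a,b=L(102,145,.048),L(285,145,.048);print("free edge",a,b,"width",np.linalg.norm(a-b),"hook x",(a+b)[0]/2-.13,"yaw",np.degrees(np.arctan2((b-a)[0],-(b-a)[1])).round(2))
print("rib top",L(147,231,.092),L(239,231,.092),"lip",L(66,377,.067),L(315,375,.067))
t=grab_frame('top')[:,:,::-1].astype(int);t0=cv2.imread('pics/top0.png').astype(int)
r=np.s_[200:262,330:388];g=lambda i:(i[r].sum(2)>220).nonzero();print("used centroid",[np.mean(k).round(2) for k in g(t0)],[np.mean(k).round(2) for k in g(t)])
if -.074<(a+b)[0]/2-.13<-.055: hand_in();print("handed in",get_obs()["clock"])
E
```

```text
free edge [0.0554 0.0525] [ 0.0555 -0.0541] width 0.10660004690430487 hook x -0.07455 yaw 0.05
rib top [0.0159 0.0235] [ 0.016  -0.0247] lip [-0.0867  0.0791] [-0.0851 -0.0772]
used centroid [np.float64(31.52), np.float64(28.44)] [np.float64(31.06), np.float64(27.33)]
```

The guard I wrote stopped the hand-in by half a millimetre. The free edge gives hook x ≈ -74.5 mm, but the same view reads the lip about 1 mm too far towards -x, and the bay's end wall at -73 mm physically stops the hook. The allowed range is -76 to -53 mm, so this is fine. The used filter has not moved (about 1 px change, from shadow). Handing in.

```bash
python3 -c "
from bench import *
print(hand_in(),get_obs()['clock'],get_obs()['contact_force'])"
```

```text
the job is handed in; nothing more can be done
the job is handed in; nothing more can be done
```

The clean blue filter is seated flat in the extractor bay with its hook edge under the yellow lip. It is released, and the job is handed in at about 13 s on the robot's clock. No verdict was reported.

**How it was done:**
- The tool cannot tilt, so I gripped the rib end to end along y and pressed the plate's free edge on the lip's top. That pivoted it to about 9–10°, hook end low.
- I then hooked it under the lip, lowered it while still gripped until it read flat (+1.3° against the flat reference, 18 N reaction), and let go.

**Last checks:**
- **Seating:** the last picture shows the plate released and square in the bay, with yaw within 0.1° of the extractor. The hook edge is within about 1 mm of the centre line.
- **Gripper:** it is clear of everything.
- **Used filter:** it has not visibly moved; its outline shifted about 1 px, which I put down to shadow.
- **Hook position:** this check disagreed. The free edge puts the hook at x ≈ -74.5 mm, just past my own cautious guard of -74 mm, which stopped the first hand-in. The bay wall limits the hook to -73 mm, and the same view reads the lip about 1 mm too far that way. The real value is probably about -72 to -73 mm, inside the allowed -76 to -53 mm, so I handed in.

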